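# Line up empty bottles by size for the balance

## Task

The empty blue-capped glass bottles are to be weighed one after another, smallest first: stand all four upright on the tray, each in the middle of its own round pad, in order of size, with the smallest on the pad nearest the balance and the largest on the pad farthest from it. Set each one down gently, for they are glass; do not let one drop or fall over, and leave the beaker where it stands.

Things in the scene. Friction and masses are not known exactly. Their poses are not given: they have to be found in the camera images.
- bottle_25: the smallest of four empty clear-glass laboratory bottles with a blue screw cap, standing upright on the bench: body 36 mm in diameter, 74 mm tall in all; the cap is a plain cylinder 32 mm in diameter that takes up the top 20 mm, and can be gripped from above; about 50 g. Origin: centre of the underside, z up along the bottle.
- bottle_50: the second smallest of four empty clear-glass laboratory bottles with a blue screw cap, standing upright on the bench: body 46 mm in diameter, 91 mm tall in all; the cap is a plain cylinder 40 mm in diameter that takes up the top 22 mm, and can be gripped from above; about 90 g. Origin: centre of the underside, z up along the bottle.
- bottle_100: the second largest of four empty clear-glass laboratory bottles with a blue screw cap, standing upright on the bench: body 56 mm in diameter, 105 mm tall in all; the cap is a plain cylinder 52 mm in diameter that takes up the top 26 mm, and can be gripped from above; about 140 g. Origin: centre of the underside, z up along the bottle.
- bottle_250: the largest of four empty clear-glass laboratory bottles with a blue screw cap, standing upright on the bench: body 70 mm in diameter, 143 mm tall in all; the cap is a plain cylinder 52 mm in diameter that takes up the top 26 mm, and can be gripped from above; about 240 g. Origin: centre of the underside, z up along the bottle.
- pad_a: one of four identical round grey silicone pads, 76 mm in diameter, 2 mm thick, fixed in one straight row at 84 mm spacing on a low white tray (352 x 112 mm, floor 6 mm above the bench, rim 12 mm above the bench). The letters do not follow the row: which pad lies where changes from start to start. Origin: centre of the pad's underside, 6 mm above the bench, so that a bottle stands 2 mm above it; y along the row.
- pad_b: one of four identical round grey silicone pads, 76 mm in diameter, 2 mm thick, fixed in one straight row at 84 mm spacing on a low white tray (352 x 112 mm, floor 6 mm above the bench, rim 12 mm above the bench). The letters do not follow the row: which pad lies where changes from start to start. Origin: centre of the pad's underside, 6 mm above the bench, so that a bottle stands 2 mm above it; y along the row.
- pad_c: one of four identical round grey silicone pads, 76 mm in diameter, 2 mm thick, fixed in one straight row at 84 mm spacing on a low white tray (352 x 112 mm, floor 6 mm above the bench, rim 12 mm above the bench). The letters do not follow the row: which pad lies where changes from start to start. Origin: centre of the pad's underside, 6 mm above the bench, so that a bottle stands 2 mm above it; y along the row.
- pad_d: one of four identical round grey silicone pads, 76 mm in diameter, 2 mm thick, fixed in one straight row at 84 mm spacing on a low white tray (352 x 112 mm, floor 6 mm above the bench, rim 12 mm above the bench). The letters do not follow the row: which pad lies where changes from start to start. Origin: centre of the pad's underside, 6 mm above the bench, so that a bottle stands 2 mm above it; y along the row.
- balance: white laboratory balance fixed on the bench beyond one end of the tray, left or right (a light-blue pipette-tip box stands beyond the other end): 190 mm deep, 150 mm wide, 55 mm high, with a round steel pan of 120 mm and a dark display panel in front. Origin: centre of the underside.
- beaker: cream-coloured translucent open beaker, 52 mm in diameter at the rim and 70 mm tall, about 60 g, standing among the bottles; not part of the job. Origin: centre of the underside.

How it is judged:
At the end, for the whole second after the job is handed in: Each bottle stands upright (within 0.1 rad) and at rest on a pad, its centre within 12 mm of the pad's centre, in order of size along the row with the smallest on the pad nearest the balance and the largest on the farthest; all are released ((horizontal distance between bottle_25 and pad_a below 0.012 m or horizontal distance between bottle_25 and pad_b below 0.012 m or horizontal distance between bottle_25 and pad_c below 0.012 m or horizontal distance between bottle_25 and pad_d below 0.012 m) and horizontal distance between bottle_25 and balance between 0 and 0.22 m and height (world z) of bottle_25 between 0.004 and 0.013 m and angle between each of bottle_25, bottle_50, bottle_100, bottle_250's own z axis and vertical below 0.1 rad and linear speed of each of bottle_25, bottle_50, bottle_100, bottle_250 below 0.02 m/s and (horizontal distance between bottle_50 and pad_a below 0.012 m or horizontal distance between bottle_50 and pad_b below 0.012 m or horizontal distance between bottle_50 and pad_c below 0.012 m or horizontal distance between bottle_50 and pad_d below 0.012 m) and horizontal distance between bottle_50 and balance between 0.22 and 0.3 m and height (world z) of bottle_50 between 0.004 and 0.013 m and (horizontal distance between bottle_100 and pad_a below 0.012 m or horizontal distance between bottle_100 and pad_b below 0.012 m or horizontal distance between bottle_100 and pad_c below 0.012 m or horizontal distance between bottle_100 and pad_d below 0.012 m) and horizontal distance between bottle_100 and balance between 0.3 and 0.382 m and height (world z) of bottle_100 between 0.004 and 0.013 m and (horizontal distance between bottle_250 and pad_a below 0.012 m or horizontal distance between bottle_250 and pad_b below 0.012 m or horizontal distance between bottle_250 and pad_c below 0.012 m or horizontal distance between bottle_250 and pad_d below 0.012 m) and horizontal distance between bottle_250 and balance between 0.382 and 0.46 m and height (world z) of bottle_250 between 0.004 and 0.013 m); the robot touches nothing.
It fails at once if a bottle falls over (tilts by more than 0.6 rad) (angle between any of bottle_25, bottle_50, bottle_100, bottle_250's own z axis and vertical above 0.6 rad).
It fails at once if a bottle is dropped or banged down: faster than 0.5 m/s within 2 cm above a pad (((horizontal distance between bottle_25 and pad_a below 0.05 m or horizontal distance between bottle_25 and pad_b below 0.05 m or horizontal distance between bottle_25 and pad_c below 0.05 m or horizontal distance between bottle_25 and pad_d below 0.05 m) and height (world z) of bottle_25 below 0.028 m and linear speed of bottle_25 above 0.5 m/s) or ((horizontal distance between bottle_50 and pad_a below 0.05 m or horizontal distance between bottle_50 and pad_b below 0.05 m or horizontal distance between bottle_50 and pad_c below 0.05 m or horizontal distance between bottle_50 and pad_d below 0.05 m) and height (world z) of bottle_50 below 0.028 m and linear speed of bottle_50 above 0.5 m/s) or ((horizontal distance between bottle_100 and pad_a below 0.05 m or horizontal distance between bottle_100 and pad_b below 0.05 m or horizontal distance between bottle_100 and pad_c below 0.05 m or horizontal distance between bottle_100 and pad_d below 0.05 m) and height (world z) of bottle_100 below 0.028 m and linear speed of bottle_100 above 0.5 m/s) or ((horizontal distance between bottle_250 and pad_a below 0.05 m or horizontal distance between bottle_250 and pad_b below 0.05 m or horizontal distance between bottle_250 and pad_c below 0.05 m or horizontal distance between bottle_250 and pad_d below 0.05 m) and height (world z) of bottle_250 below 0.028 m and linear speed of bottle_250 above 0.5 m/s)).
It fails at once if the beaker is moved by more than 20 mm (distance of beaker from where it was at the start of the episode above 0.02 m).
It also fails if it takes over 120 s, if anything falls off the work surface, if the arm or the gripper's body presses on something with over 40 N, if the wrist force passes 120 N, or if a joint passes its speed limit or range.

## Robot

A 6-joint arm with a two-finger parallel gripper is mounted at the origin on the work surface. World frame = base frame: x ahead of the robot, y to its left, z up, the work surface at z = 0. Lengths are in m, angles in rad, forces in N, time in s.
With the tool pointing down it reaches from about 0.375 to 0.975 m from the base axis. Payload 3.8 kg.
Tool frame: the origin (TCP) lies at the very end of the fingers, on their centre line; the grasp point (between the pads) lies 19 mm behind it; z points along the fingers, y is the direction in which the jaws open and shut (so a half turn about z gives the same grasp; the last joint's range is limited). The gripper opens to 85 mm and grips with 20 to 120 N. Pads are 22 mm wide; open, the fingers measure 114 mm over their backs; the gripper's body (76 mm by 85 mm) begins 54 mm behind the grasp point. The pads swing forward as they close: fully open they stand 13 mm farther back than shut.
Start: joints at [-1.222, 0.264, 1.604, -0, 1.274, -0.037], TCP at [0.254, -0.625, 0.231] pointing down, gripper open.
Joint ranges: [-2.63, 2.63], [-0.94, 2.18], [0.31, 2.57], [-1.31, 4.45], [0, 2.66], [-2.55, 2.55]. Speed limits (rad/s): [2.57, 2.57, 3.14, 3.14, 3.14, 3.14].

## Interface

Orientations are given as a rotation vector (axis times angle).
In Python, from workcell import bot, read_camera, finish_job gives the robot as it stands. The module is installed in compiled form; this text tells all that it offers.
- The arm moves only by the tool servo_tool, never from a script. Its argument "targets" is text: rows parted by semicolons, each of 7 numbers parted by spaces: the turn, a rotation vector about the tool's x, y, z in rad, then the shift along the tool's x, y, z in mm, then the finger opening in mm, from 0 to 85.4. In form: wx wy wz x y z gripper; .... A call has 1 to 8 rows; each row shifts and turns the pose as measured when the row begins, along the tool's axes as they then stand; what a row does not reach is not made up. A row lasts 1/12 s, in which the tool goes at most 41.7 mm and 7.16 degrees, less where a joint would pass 70% of its speed; a pose out of reach is approached as far as the arm can. A call is refused whole if a number of a shift passes 41.7 or a number of a turn 0.125, either way. A call with a gripper value outside its range is refused whole. The fingers move at their own pace and stop on an object; "newtons" is the grip in N (left out, the last holds). Time passes only in rows, so rows that do not move let the fingers close. It gives the time, the measured TCP pose, the force and the opening at its end, in the units of the state.
- bot.read_state(): the state, without advancing time (a new reading comes with each control period).
- read_camera(name): name is "scene" or "top" or "wrist"; returns a dict with "image" (384x512x3 uint8, red, green, blue), "mtx" (3x3 intrinsics, pixels), "eye" and "orientation" of the camera in the world; the wrist camera has in their place "T_tool_cam" (4x4, takes a point from camera to tool coordinates, whose origin is the TCP and whose axes are the flange's). Camera axes: x right, y up, looking along -z (the intrinsics and any distortion apply to the point x, -y, -z); pixel columns grow to the right and rows downward; lengths in m; the calibration is good to about 2 mm. A picture is of the moment at which its call begins: read the wrist's pose just before it. There is no depth.
- finish_job(): hands the job in, once; it reports no verdict.
The state is a dict: "time": time; "q": joint angles; "joint_vel": joint speeds; "joint_torque": joint torques, N m; "tool_pos": TCP position; "tcp_rot": TCP orientation; "wrist_force": force on the tool from outside, world axes, zero at the start; "torque": the same for the moment, N m; "width": opening from 0.0 (shut) to 1.0 (fully open).
Only numpy, scipy, OpenCV 4.12 (cv2) and the standard library are available. Lean on these libraries where they do the work, as an engineer would, in place of code of your own. Each camera call takes 0.05 s, during which the arm holds its last target.

## Working session

There is one attempt and no reset: what is moved stays moved. The work goes in short steps, Python scripts to look and compute and a tool call to move; the robot and the scene stay as the last step left them, time stands still between calls to the robot, and variables do not carry over. Pictures are saved under pics/ and viewed, and the job is handed in when it is done.

Besides the shell and the picture viewer there is one more tool, called after "Call:" in YAML: its name, and indented under it one key for each argument. servo_tool: Moves the arm, as the interface text tells. Its arguments: {"type":"object","properties":{"targets":{"type":"string"},"newtons":{"type":"number"}},"required":["targets"]}

```bash
mkdir -p pics; python3 - <<'E'
from workcell import bot, read_camera
import cv2,numpy as np
print(bot.read_state())
for n in("scene","top","wrist"):
    c=read_camera(n); cv2.imwrite(f"pics/{n}0.png",c["image"][:,:,::-1])
    print(n,{k:np.round(v,4).tolist() for k,v in c.items() if k!="image"})
E
```

```text
{'time': 0.0, 'q': array([-1.22185629e+00,  2.64753049e-01,  1.60539773e+00,  1.17946929e-05,
        1.27368827e+00, -3.69246955e-02]), 'joint_vel': array([ 0.00104817, -0.00165891,  0.000741  , -0.00145444, -0.00081776,
        0.00054651]), 'joint_torque': array([ 9.90016488e-04, -5.15104973e+01, -3.67317045e+01, -9.33010460e-05,
        1.28708855e-02,  1.70192862e-05]), 'tool_pos': array([ 0.25377696, -0.62468012,  0.22994928]), 'tcp_rot': array([-3.08112554e+00, -6.01930506e-01,  5.30393735e-04]), 'wrist_force': array([ 0.44292399, -0.04833389, -0.14117421]), 'torque': array([ 0.06508276,  0.04082877, -0.00328345]), 'width': 0.9978897173739391}
scene {'mtx': [[402.5149, 0.0, 265.7728], [0.0, 402.5149, 192.0496], [0.0, 0.0, 1.0]], 'eye': [1.1401, -0.2193, 0.6426], 'orientation': [0.7033, 0.4465, 1.0495]}
top {'mtx': [[349.746, 0.0, 253.6153], [0.0, 349.746, 193.9246], [0.0, 0.0, 1.0]], 'eye': [0.5485, 0.0167, 0.9287], 'orientation': [0.0433, -0.0638, -1.5518]}
wrist {'mtx': [[292.8847, 0.0, 251.1037], [0.0, 292.8847, 189.3929], [0.0, 0.0, 1.0]], 'T_tool_cam': [[0.0005, 0.9642, 0.2653, 0.0671], [1.0, -0.0006, 0.0003, -0.0], [0.0004, 0.2653, -0.9642, -0.1419], [0.0, 0.0, 0.0, 1.0]]}
```

View pics/top0.png

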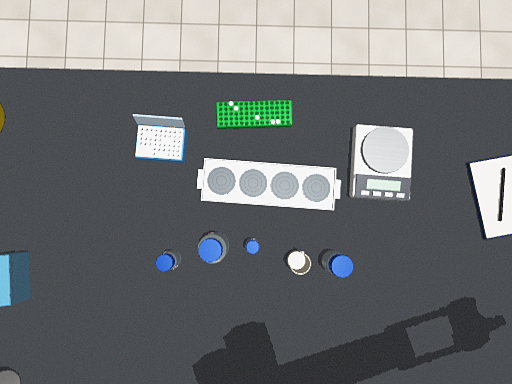

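View pics/scene0.png

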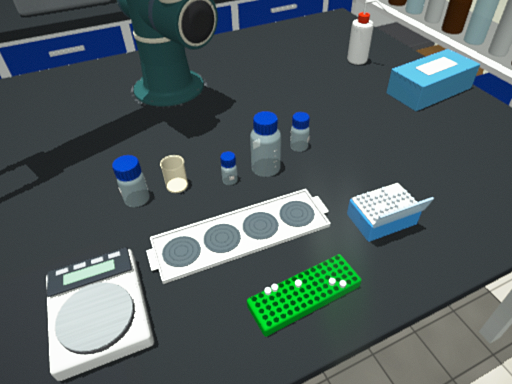

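View pics/wrist0.png

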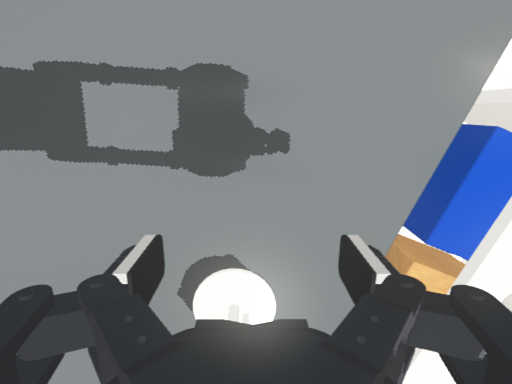

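The top view shows the caps of the 50 at (166,262), the 250 at (210,249), the 25 at (252,246) and the 100 at (341,265). The beaker is at (298,262). The pads lie at about (221,181) to (317,187), with the balance beyond the right-hand end. The scene view agrees.

```bash
cat > h.py <<'E'
from workcell import bot, read_camera
import cv2,numpy as np
from scipy.spatial.transform import Rotation as R
def cast(c,uv,z):
    K=c["mtx"]; d=np.linalg.inv(K)@[uv[0],uv[1],1]; d=d*[1,-1,-1]
    if "eye" in c: Rm=R.from_rotvec(c["orientation"]).as_matrix(); e=np.array(c["eye"])
    else: Rm=c["Rw"];e=c["ew"]
    d=Rm@d; return e+d*(z-e[2])/d[2]
def proj(c,p):
    Rm=R.from_rotvec(c["orientation"]).as_matrix() if "eye" in c else c["Rw"]; e=c["eye"] if "eye" in c else c["ew"]
    q=Rm.T@(np.array(p)-e); q=q*[1,-1,-1]; u=c["mtx"]@q; return u[:2]/u[2]
def cam(n):
    s=bot.read_state(); c=read_camera(n)
    if n=="wrist":
        T=np.eye(4);T[:3,:3]=R.from_rotvec(s["tcp_rot"]).as_matrix();T[:3,3]=s["tool_pos"]
        M=T@c["T_tool_cam"];c["Rw"]=M[:3,:3];c["ew"]=M[:3,3]
    return c
def blobs(mask,amin):
    cs,_=cv2.findContours(mask.astype(np.uint8),cv2.RETR_EXTERNAL,cv2.CHAIN_APPROX_NONE)
    return [k for k in cs if cv2.contourArea(k)>amin]
E
python3 - <<'E'
from h import *
for n in("top","scene"):
    c=cam(n); im=c["image"].astype(int); hsv=cv2.cvtColor(c["image"],cv2.COLOR_RGB2HSV)
    print(n)
    m=(hsv[...,0]>105)&(hsv[...,0]<125)&(hsv[...,1]>150)&(hsv[...,2]>60)
    for k in blobs(m,60):
        x,y,w,h=cv2.boundingRect(k)
        if n=="scene" and y<100: continue
        e=cv2.fitEllipse(k); print("blue",x,y,w,h,np.round(e[0],1),np.round(e[1],1))
        if n=="top":
            for nm,z in(("25",.074),("50",.091),("100",.105),("250",.143)): print("   ",nm,cast(c,e[0],z).round(4), "d~",round(np.mean(e[1])*(c["eye"][2]-z)/c["mtx"][0,0],4))
    g=(abs(im.max(2)-im.min(2))<40)&(im.max(2)>90)&(im.max(2)<185)
    cv2.imwrite(f"pics/g{n}.png",g.astype(np.uint8)*255)
    for k in blobs(g,300):
        if len(k)<5: continue
        e=cv2.fitEllipse(k); p=cast(c,e[0],.008)
        if abs(p[1])<.4 and .3<p[0]<.9: print("grey",np.round(e[0],1),np.round(e[1],1),p.round(4),round(e[1][1]*(c["eye"][2]-.008)/c["mtx"][0,0],4))
E
```

```text
top
blue 329 255 24 23 [340.7 265.5] [21.5 24.1]
    25 [ 0.4372 -0.2082  0.074 ] d~ 0.0557
    50 [ 0.4394 -0.2037  0.091 ] d~ 0.0546
    100 [ 0.4412 -0.2     0.105 ] d~ 0.0537
    250 [ 0.4462 -0.19    0.143 ] d~ 0.0512
blue 156 254 19 18 [164.8 262. ] [16.3 18.6]
    25 [0.4387 0.2169 0.074 ] d~ 0.0427
    50 [0.4409 0.2129 0.091 ] d~ 0.0419
    100 [0.4427 0.2097 0.105 ] d~ 0.0412
    250 [0.4476 0.2008 0.143 ] d~ 0.0393
blue 246 240 13 14 [252.1 246.5] [12.4 12.9]
    25 [0.4793 0.0074 0.074 ] d~ 0.0309
    50 [0.4806 0.0076 0.091 ] d~ 0.0303
    100 [0.4818 0.0078 0.105 ] d~ 0.0297
    250 [0.4849 0.0082 0.143 ] d~ 0.0284
blue 199 238 24 24 [210.2 249.6] [22.2 23.6]
    25 [0.47   0.1087 0.074 ] d~ 0.0559
    50 [0.4716 0.1069 0.091 ] d~ 0.0548
    100 [0.4729 0.1054 0.105 ] d~ 0.0539
    250 [0.4764 0.1013 0.143 ] d~ 0.0514
grey [316.  187.5] [25.9 26.7] [ 0.6317 -0.1598  0.008 ] 0.0703
grey [252.8 182.6] [26.2 26.5] [0.6417 0.0078 0.008 ] 0.0699
grey [221.1 180.4] [26.5 26.9] [0.6459 0.0918 0.008 ] 0.0709
grey [380.1 160.5] [62.6 93.7] [ 0.7074 -0.331   0.008 ] 0.2465
grey [
[... 229 characters left out ...]
[24.3 25.1]
grey [168.5 354.2] [76.  77.4] [ 0.8216 -0.2411  0.008 ] 0.1221
grey [ 87.4 271.1] [21.5 91.6] [ 0.6001 -0.3326  0.008 ] 0.1444
grey [180.9 251.3] [29.  37.9] [ 0.6341 -0.1607  0.008 ] 0.0598
grey [221.6 238. ] [28. 36.] [ 0.6386 -0.077   0.008 ] 0.0568
grey [248.7 246.6] [ 13.9 261.3] [ 0.6828 -0.0372  0.008 ] 0.412
grey [260.1 225.3] [26.5 34.7] [0.643  0.0068 0.008 ] 0.0547
grey [296.5 213.5] [25.2 33.8] [0.6478 0.0905 0.008 ] 0.0532
grey [132.7 189.7] [28.5 33.1] [ 0.4181 -0.2057  0.008 ] 0.0522
grey [174.5 174.1] [24.7 38.5] [ 0.4097 -0.1053  0.008 ] 0.0606
grey [265.3 152.1] [32.4 50.2] [0.4323 0.1222 0.008 ] 0.0791
grey [299. 138.] [20.2 26.1] [0.4195 0.226  0.008 ] 0.0411
```

View pics/gtop.png

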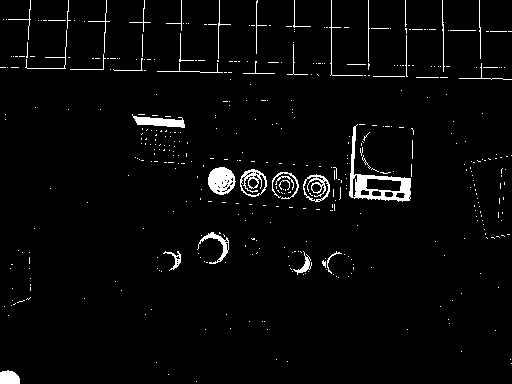

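```bash
python3 - <<'E'
from h import *
T=cam("top");S=cam("scene")
D={"25":((252.1,246.5),(227.7,159.2),.064),"50":((164.8,262),(300.3,120),.080),"100":((340.7,265.5),(126.3,167.4),.092),"250":((210.2,249.6),(264.9,122.5),.130)}
for k,(a,b,z) in D.items():
    print(k,cast(T,a,z).round(4),cast(S,b,z).round(4))
    # triangulate
    A=[];B=[]
    for c,uv in((T,a),(S,b)):
        e=np.array(c["eye"]);d=cast(c,uv,0)-e;d/=np.linalg.norm(d);P=np.eye(3)-np.outer(d,d);A.append(P);B.append(P@e)
    print("   tri",np.linalg.solve(sum(A),sum(B)).round(4))
print(bot.read_state()["time"])
E
```

```text
25 [0.4785 0.0073 0.064 ] [0.4794 0.0061 0.064 ]
   tri [0.4782 0.0069 0.0629]
50 [0.4395 0.2156 0.08  ] [0.4397 0.2141 0.08  ]
   tri [0.4392 0.2151 0.0794]
100 [ 0.4395 -0.2035  0.092 ] [ 0.4409 -0.2042  0.092 ]
   tri [ 0.4393 -0.204   0.0907]
250 [0.4753 0.1026 0.13  ] [0.4752 0.1013 0.13  ]
   tri [0.475  0.1021 0.1297]
0.35
```

Call:
servo_tool:
  targets: "0 0 -0.06 38 -9 -2 85; 0 0 -0.06 38 -9 -2 85; 0 0 -0.06 38 -9 -2 85; 0 0 -0.06 38 -9 -2 85; 0 0 -0.06 38 -9 -2 85; 0 0 -0.06 38 -9 -2 85; 0 0 -0.06 38 -9 -2 85; 0 0 -0.06 38 -9 -2 85"
  newtons: 30

```text
time: 1.02
tool_pos: [0.4643, -0.3958, 0.2455]
tcp_rot: [2.845, 1.327, -0.004]
wrist_force: [0.6, -0.2, -0.2]
width: 0.994
```

Call:
servo_tool:
  targets: "0 0 -0.1 30 -25 0 85; 0 0 -0.1 32 -20 0 85; 0 0 -0.1 34 -18 0 85; 0 0 -0.1 36 -14 0 85; 0 0 -0.1 38 -10 0 85; 0 0 -0.1 39 -6 0 85; 0 0 -0.08 40 -2 0 85; 0 0 0 40 0 0 85"

```text
time: 1.68
tool_pos: [0.4715, -0.0696, 0.246]
tcp_rot: [2.193, 2.237, 0.002]
wrist_force: [0.4, 0.4, 0.5]
width: 0.997
```

```bash
cat >> h.py <<'E'
def rel(p):  # point in tool axes, mm; plus yaw of tool x
    s=bot.read_state();M=R.from_rotvec(s["tcp_rot"]).as_matrix()
    return (M.T@(np.array(p)-s["tool_pos"])*1000).round(1), np.degrees(np.arctan2(M[1,0],M[0,0])).round(2), M[:,2].round(4), s["tool_pos"].round(4)
E
python3 -c "
from h import *
print(rel([.4752,.102,.25]))"
```

```text
(array([171.5,   7.2,  -4.9]), np.float64(91.13), array([ 0.0069, -0.0053, -1.    ]), array([ 0.4715, -0.0696,  0.246 ]))
```

Call:
servo_tool:
  targets: "0 0 0.02 38 1 0 85; 0 0 0 38 1 0 85; 0 0 0 38 1 0 85; 0 0 0 30 1 0 85; 0 0 0 15 0 0 85; 0 0 0 0 0 0 85"

```text
time: 2.18
tool_pos: [0.4723, 0.1044, 0.2474]
tcp_rot: [2.207, 2.222, 0.012]
wrist_force: [0.1, -0.2, 0.4]
width: 0.994
```

```bash
python3 -c "
from h import *
print(rel([.4752,.102,.25]))
c=cam('wrist');cv2.imwrite('pics/w1.png',c['image'][:,:,::-1]);print(proj(c,[.4752,.102,.143]))"
```

```text
(array([-2.4,  3. , -2.6]), np.float64(90.37), array([ 0.0124, -0.0016, -0.9999]), array([0.4723, 0.1044, 0.2474]))
[253.0185959  191.22782967]
```

View pics/w1.png

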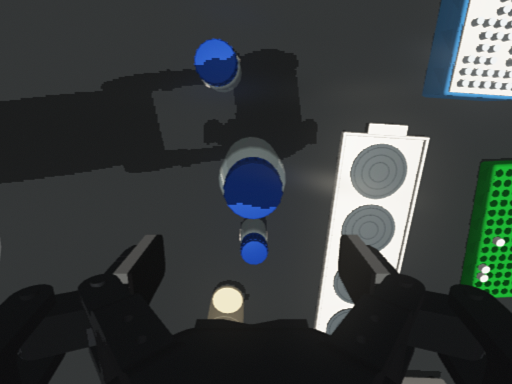

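The wrist view shows the 250's cap at about (253,188), while the two fixed views predict (253,191). I'll level the tool and measure again.

Call:
servo_tool:
  targets: "0.012 0.001 0 -1 3 0 85; 0 0 0 0 0 0 85"

```text
time: 2.4
tool_pos: [0.4753, 0.1014, 0.2476]
tcp_rot: [2.212, 2.229, -0.003]
wrist_force: [0.5, 0.1, -0.0]
width: 0.99
```

```bash
cat >> h.py <<'E'
def capw(z,cap,near):
    c=cam('wrist');hsv=cv2.cvtColor(c["image"],cv2.COLOR_RGB2HSV)
    m=(hsv[...,0]>105)&(hsv[...,0]<125)&(hsv[...,1]>150)&(hsv[...,2]>50)
    for k in blobs(m,100):
        x,y,w,h=cv2.boundingRect(k)
        uv=(x+w/2-.5,y+h/2-.5);p=cast(c,uv,z-cap/2);
        if np.hypot(*(p[:2]-near))<.05: print("box",x,y,w,h,"mid",p.round(4),"top",cast(c,uv,z).round(4))
    return c
E
python3 -c "
from h import *
print(rel([.4752,.102,.25]))
capw(.143,.026,[.4752,.102])
capw(.074,.02,[.479,.0067])
capw(.091,.022,[.4396,.215])"
```

```text
(array([ 0.6, -0.1, -2.4]), np.float64(90.43), array([-1.0e-04, -2.5e-03, -1.0e+00]), array([0.4753, 0.1014, 0.2476]))
box 222 154 59 62 mid [0.4752 0.1015 0.13  ] top [0.4752 0.1049 0.143 ]
box 240 230 28 32 mid [0.4785 0.0075 0.064 ] top [0.4784 0.0124 0.074 ]
box 193 34 44 49 mid [0.4384 0.2153 0.08  ] top [0.4397 0.2136 0.091 ]
```

Call:
servo_tool:
  targets: "0 0 0 0.5 0 30 85; 0 0 0 0 0 30 85; 0 0 0 0 0 30 85; 0 0 0 0 0 25 85; 0 0 0 0 0 15 85; 0 0 0 0 0 5 85; 0 0 0 0 0 0 85"

```text
time: 3.13
tool_pos: [0.479, 0.0945, 0.1106]
tcp_rot: [2.224, 2.21, 0.006]
wrist_force: [0.3, -0.2, -0.3]
width: 0.995
```

```bash
python3 -c "
from h import *
print(rel([.4752,.1017,.111]))
c=capw(.143,.026,[.4752,.102]);cv2.imwrite('pics/w2.png',c['image'][:,:,::-1])"
```

```text
(array([ 7.2, -3.9, -0.5]), np.float64(89.64), array([ 0.0073, -0.0021, -1.    ]), array([0.479 , 0.0945, 0.1106]))
box 180 182 124 143 mid [0.4745 0.0976 0.13  ] top [0.4749 0.1045 0.143 ]
```

View pics/w2.png

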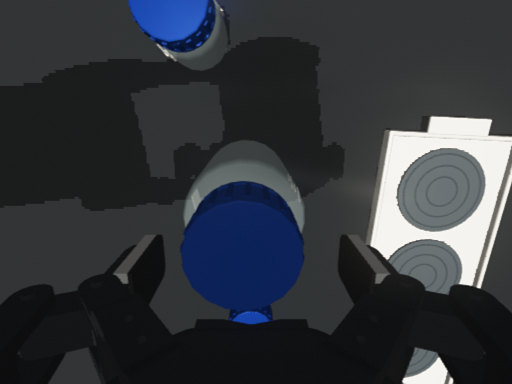

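Call:
servo_tool:
  targets: "0.007 0.002 0 7.2 -3.9 0 85; 0 0 0 0 0 0 85; 0 0 0 0 0 0 85"

```text
time: 3.43
tool_pos: [0.4777, 0.102, 0.1146]
tcp_rot: [2.228, 2.21, 0.007]
wrist_force: [0.4, 0.3, 1.0]
width: 0.994
```

```bash
cat >> h.py <<'E'
def captop(z,d,save=None):
    # fit from the near (lower) edge of cap blob under tool: width -> radius, bottom edge -> centre
    c=cam('wrist');hsv=cv2.cvtColor(c["image"],cv2.COLOR_RGB2HSV)
    m=(hsv[...,0]>105)&(hsv[...,0]<125)&(hsv[...,1]>150)&(hsv[...,2]>40)
    k=[k for k in blobs(m,500) if 150<cv2.boundingRect(k)[0]+cv2.boundingRect(k)[2]/2<350]
    for b in k:
        x,y,w,h=cv2.boundingRect(b)
        p=cast(c,(x+w/2-.5,y+h-.5),z); l=cast(c,(x,y+h-w/2),z); r=cast(c,(x+w,y+h-w/2),z)
        print("box",x,y,w,h,"centre from lower edge",(p+[0,d/2,0]).round(4),"width",np.linalg.norm(l-r).round(4), "mid x",((l+r)/2)[0].round(4))
    if save: cv2.imwrite(save,c['image'][:,:,::-1])
E
python3 -c "
from h import *
print(rel([.4752,.1017,.111]))
captop(.143,.052)"
```

```text
(array([-0.4, -2.5,  3.6]), np.float64(89.53), array([ 0.0054,  0.0011, -1.    ]), array([0.4777, 0.102 , 0.1146]))
box 186 194 119 131 centre from lower edge [0.4745 0.0995 0.143 ] width 0.0515 mid x 0.4752
box 135 0 84 67 centre from lower edge [0.4513 0.2101 0.143 ] width 0.0292 mid x 0.4525
```

Call:
servo_tool:
  targets: "0.005 0 0 -1 -2.5 4 85; 0 0 0 0 0 0 85"

```text
time: 3.65
tool_pos: [0.4767, 0.1017, 0.1125]
tcp_rot: [2.228, 2.212, 0.007]
wrist_force: [-0.5, 0.4, -1.0]
width: 0.995
```

```bash
python3 -c "
from h import *
print(rel([.4752,.101,.111]))"
```

```text
(array([-0.7, -1.5,  1.5]), np.float64(89.58), array([ 0.0044,  0.0019, -1.    ]), array([0.4767, 0.1017, 0.1125]))
```

Call:
servo_tool:
  targets: "0 0 0 0 -1.5 0 60; 0 0 0 0 0 0 50; 0 0 0 0 0 0 46; 0 0 0 0 0 0 45; 0 0 0 0 0 0 45; 0 0 0 0 0 0 45; 0 0 0 0 0 0 45; 0 0 0 0 0 0 45"
  newtons: 30

```text
time: 4.32
tool_pos: [0.4756, 0.1018, 0.1135]
tcp_rot: [2.227, 2.212, 0.009]
wrist_force: [-1.3, 0.2, 0.5]
width: 0.594
```

```bash
python3 -c "
from h import *
print(rel([.4752,.101,.111]))
captop(.143,.052,'pics/w3.png')"
```

```text
(array([-0.9, -0.4,  2.5]), np.float64(89.6), array([ 0.006 ,  0.0021, -1.    ]), array([0.4756, 0.1018, 0.1135]))
box 192 194 118 131 centre from lower edge [0.4749 0.1002 0.143 ] width 0.0506 mid x 0.4754
box 138 0 84 67 centre from lower edge [0.4504 0.2097 0.143 ] width 0.0289 mid x 0.4515
```

View pics/w3.png

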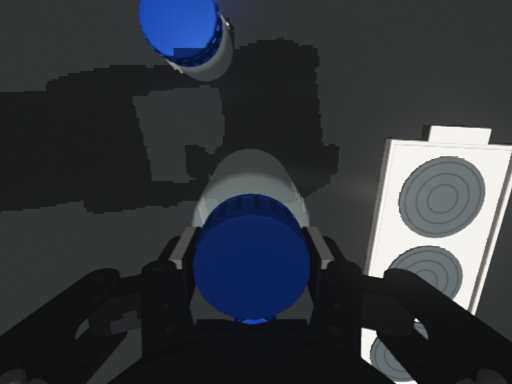

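The 250 is gripped with an opening of about 51 mm, and its cap is centred between the pads. Lifting and carrying it to the far pad.

Call:
servo_tool:
  targets: "0.005 0 0 0 0 -10 45; 0 0 0 0 0 -20 45; 0 0 0 0 0 -20 45; 0 0 0 0 0 -10 45; 0 0 0 0 10 0 45; 0 0 0 -2 25 0 45; 0 0 0 -3 25 0 45; 0 0 0 -2 25 0 45"

```text
time: 5.03
tool_pos: [0.5544, 0.0935, 0.1666]
tcp_rot: [-2.22, -2.208, 0.016]
wrist_force: [0.1, -0.1, -2.4]
width: 0.599
```

```bash
python3 -c "
from h import *
print(rel([.6468,.0922,.16]),bot.read_state()['width'])"
```

```text
(array([-0.9, 92.5,  5.2]), np.float64(89.71), array([-1.450e-02,  3.000e-04, -9.999e-01]), array([0.5544, 0.0935, 0.1666])) 0.5991020311597297
```

Call:
servo_tool:
  targets: "-0.007 0 0 0 25 0 45; -0.007 0 0 0 25 0 45; 0 0 0 0 22 0 45; 0 0 0 0 13 0 45; 0 0 0 0 5 0 45; 0 0 0 0 0 0 45"

```text
time: 5.53
tool_pos: [0.6534, 0.0911, 0.1545]
tcp_rot: [-2.227, -2.212, 0.008]
wrist_force: [-0.7, -0.6, -2.5]
width: 0.599
```

```bash
python3 -c "
from h import *
print(rel([.6468,.0922,.1215]),bot.read_state()['width'])
captop(bot.read_state()['tool_pos'][2]+.0295,.052,'pics/w4.png')"
```

```text
(array([ 1.1, -6.4, 33. ]), np.float64(89.61), array([-0.0055, -0.0012, -1.    ]), array([0.6534, 0.0911, 0.1545])) 0.5987234656436181
box 192 195 119 125 centre from lower edge [0.6534 0.0922 0.184 ] width 0.0507 mid x 0.6537
```

View pics/w4.png

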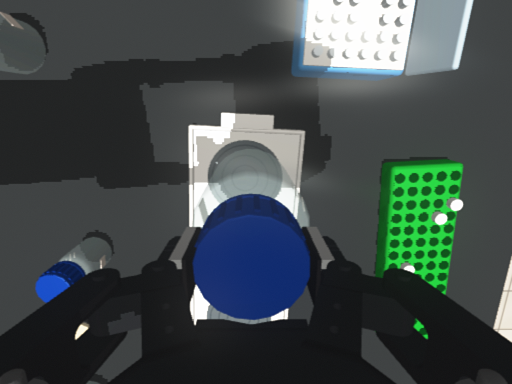

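Call:
servo_tool:
  targets: "-0.005 0 0 0.5 -6.4 5 45; 0 0 0 0 0 9 45; 0 0 0 0 0 7 45; 0 0 0 0 0 3 45; 0 0 0 0 0 0 45"

```text
time: 6.0
tool_pos: [0.6399, 0.0917, 0.1254]
tcp_rot: [-2.225, -2.212, 0.01]
wrist_force: [-0.5, 0.3, -3.1]
width: 0.6
```

```bash
python3 -c "
from h import *
print(rel([.6468,.0915,.1215]),bot.read_state()['width'])"
```

```text
(array([-0.2,  6.9,  3.8]), np.float64(89.66), array([-0.0073, -0.0018, -1.    ]), array([0.6399, 0.0917, 0.1254])) 0.6002315077777403
```

Call:
servo_tool:
  targets: "-0.007 0 0 0 6 0 45; 0 0 0 0 0 0 45; 0 0 0 0 0 0 45"

```text
time: 6.25
tool_pos: [0.6453, 0.0918, 0.125]
tcp_rot: [2.227, 2.215, -0.003]
wrist_force: [-0.5, 0.2, -1.4]
width: 0.597
```

```bash
python3 -c "
from h import *
print(rel([.6468,.0915,.1215]),bot.read_state()['width'])"
```

```text
(array([-0.3,  1.5,  3.5]), np.float64(89.69), array([-6.0e-04, -1.9e-03, -1.0e+00]), array([0.6453, 0.0918, 0.125 ])) 0.5968283499469322
```

Call:
servo_tool:
  targets: "0 0 0 0 1.5 2 45; 0 0 0 0 0 1 45; 0 0 0 0 0 0.5 45; 0 0 0 0 0 0 45"

```text
time: 6.58
tool_pos: [0.6485, 0.0919, 0.1229]
tcp_rot: [2.225, 2.213, 0.001]
wrist_force: [0.1, 0.1, -2.7]
width: 0.602
```

```bash
python3 -c "
from h import *
print(rel([.6468,.0915,.1215]),bot.read_state()['width'])
c=cam('scene');cv2.imwrite('pics/s4.png',cv2.resize(c['image'][100:280,200:400,::-1],None,fx=3,fy=3))"
```

```text
(array([-0.4, -1.7,  1.4]), np.float64(89.68), array([ 0.0027, -0.0016, -1.    ]), array([0.6485, 0.0919, 0.1229])) 0.6020789836359227
```

View pics/s4.png

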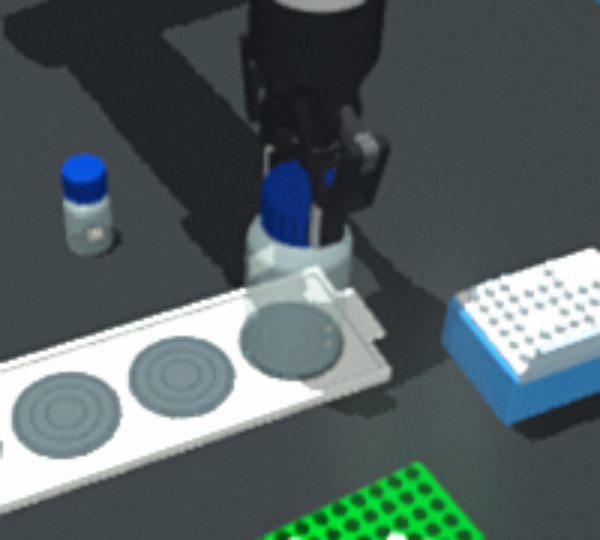

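Call:
servo_tool:
  targets: "0 0 0 0 -1.5 1.5 45; 0 0 0 0 0 0.5 45; 0 0 0 0 0 0 45"

```text
time: 6.88
tool_pos: [0.6476, 0.0919, 0.1217]
tcp_rot: [2.225, 2.212, 0.003]
wrist_force: [0.1, -0.0, -2.4]
width: 0.599
```

Call:
servo_tool:
  targets: "0 0 0 0 -0.5 1 45; 0 0 0 0 0 0.5 45; 0 0 0 0 0 0 45"

```text
time: 7.13
tool_pos: [0.6475, 0.0918, 0.1216]
tcp_rot: [2.224, 2.212, 0.004]
wrist_force: [0.2, -0.5, -3.5]
width: 0.597
```

Call:
servo_tool:
  targets: "0 0 0 0 0 2 45; 0 0 0 0 0 0 45; 0 0 0 0 0 0 45"

```text
time: 7.38
tool_pos: [0.648, 0.0918, 0.1221]
tcp_rot: [2.223, 2.211, 0.006]
wrist_force: [0.6, -0.1, -2.8]
width: 0.599
```

Call:
servo_tool:
  targets: "0.004 0 0 0 -0.5 2 45; 0 0 0 0 0 2 45; 0 0 0 0 0 2 45"

```text
time: 7.63
tool_pos: [0.6485, 0.0916, 0.1216]
tcp_rot: [2.224, 2.212, 0.003]
wrist_force: [-5.7, -1.0, 10.0]
width: 0.596
```

Call:
servo_tool:
  targets: "0 0 0 0 -1 -1 45; 0 0 0 0 0 0 56; 0 0 0 0 0 0 60; 0 0 0 0 0 0 70; 0 0 0 0 0 0 85; 0 0 0 0 0 0 85; 0 0 0 0 0 0 85"

```text
time: 8.22
tool_pos: [0.6484, 0.0919, 0.1223]
tcp_rot: [2.223, 2.212, 0.006]
wrist_force: [-0.4, -0.3, -0.5]
width: 0.996
```

```bash
python3 -c "
from h import *
print(rel([.6468,.0915,.1215]),bot.read_state()['width'])
captop(.151,.052)"
```

```text
(array([-0.4, -1.6,  0.8]), np.float64(89.69), array([ 0.0065, -0.0014, -1.    ]), array([0.6484, 0.0919, 0.1223])) 0.9955717444783261
box 187 196 118 124 centre from lower edge [0.6456 0.0924 0.151 ] width 0.0507 mid x 0.6461
```

Released. The cap measures (0.646, 0.0925) against the pad at (0.647, 0.091). Rising, then moving over to the 100.

Call:
servo_tool:
  targets: "0.005 0 0 0 0 -15 85; 0 0 0 0 0 -35 85; 0 0 0 0 0 -40 85; 0 0 0 0 0 -35 85; 0 0 0 -32 -22 0 85; 0 0 0 -32 -22 0 85; 0 0 0 -32 -22 0 85; 0 0 0 -32 -22 0 85"

```text
time: 8.93
tool_pos: [0.5608, -0.0334, 0.2516]
tcp_rot: [2.215, 2.225, 0.001]
wrist_force: [0.5, -0.5, 1.0]
width: 0.994
```

Call:
servo_tool:
  targets: "0 0 0 -32 -22 0 85; 0 0 0 -32 -22 0 85; 0 0 0 -32 -22 0 85; 0 0 0 -32 -22 0 85; 0 0 0 -20 -15 0 85; 0 0 0 0 0 0 85; 0 0 0 0 0 0 85"

```text
time: 9.52
tool_pos: [0.4492, -0.193, 0.2535]
tcp_rot: [2.216, 2.215, -0.0]
wrist_force: [0.3, 0.4, 1.0]
width: 0.991
```

```bash
python3 -c "
from h import *
print(rel([.440,-.204,.25]))
capw(.105,.026,[.440,-.204])"
```

```text
(array([-11. ,  -9.2,   3.6]), np.float64(89.98), array([ 0.0054, -0.0058, -1.    ]), array([ 0.4492, -0.193 ,  0.2535]))
box 216 158 51 53 mid [ 0.4392 -0.2042  0.092 ] top [ 0.4396 -0.2008  0.105 ]
```

Call:
servo_tool:
  targets: "0.005 0.005 0 -11 -9 0 85; 0 0 0 0 0 30 85; 0 0 0 0 0 35 85; 0 0 0 0 0 35 85; 0 0 0 0 0 35 85; 0 0 0 0 0 20 85; 0 0 0 0 0 8 85; 0 0 0 0 0 0 85"

```text
time: 10.23
tool_pos: [0.4514, -0.1987, 0.089]
tcp_rot: [2.201, 2.226, 0.01]
wrist_force: [0.1, -1.0, 0.6]
width: 0.995
```

```bash
python3 -c "
from h import *
print(rel([.4395,-.204,.075]))
captop(.105,.052,'pics/w5.png')"
```

```text
(array([ -5.1, -12.1,  13.9]), np.float64(90.65), array([ 0.0125, -0.0032, -0.9999]), array([ 0.4514, -0.1987,  0.089 ]))
box 174 196 108 114 centre from lower edge [ 0.4397 -0.2029  0.105 ] width 0.0513 mid x 0.4403
```

View pics/w5.png

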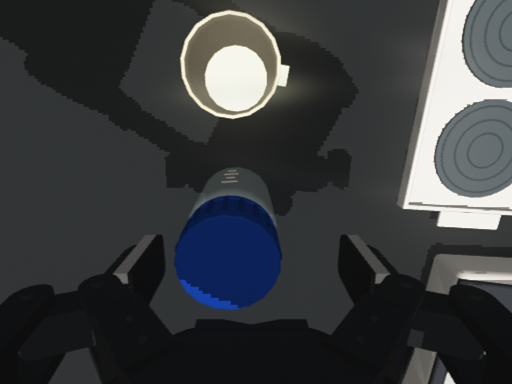

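Call:
servo_tool:
  targets: "0.012 0.003 0.01 -4.5 -11.8 0 85; 0 0 0 0 0 0 85; 0 0 0 0 0 0 85"

```text
time: 10.53
tool_pos: [0.4426, -0.2044, 0.0937]
tcp_rot: [2.214, 2.22, 0.003]
wrist_force: [0.0, -0.2, 0.7]
width: 0.997
```

```bash
python3 -c "
from h import *
print(rel([.4398,-.2035,.075]))"
```

```text
(array([ 0.9, -2.9, 18.7]), np.float64(90.17), array([ 0.0055, -0.003 , -1.    ]), array([ 0.4426, -0.2044,  0.0937]))
```

Call:
servo_tool:
  targets: "0.005 0.003 0 0 -3.5 5 85; 0 0 0 0 -1 8 85; 0 0 0 0 -1 5 85; 0 0 0 0 0 0 85; 0 0 0 0 0 0 85"

```text
time: 10.95
tool_pos: [0.4396, -0.2068, 0.0787]
tcp_rot: [2.214, 2.217, 0.005]
wrist_force: [-0.5, -0.5, 1.0]
width: 0.996
```

```bash
python3 -c "
from h import *
print(rel([.4398,-.2035,.075]))
captop(.105,.052)"
```

```text
(array([3.3, 0.1, 3.7]), np.float64(90.08), array([ 0.0085, -0.0042, -1.    ]), array([ 0.4396, -0.2068,  0.0787]))
box 193 187 118 123 centre from lower edge [ 0.4396 -0.2028  0.105 ] width 0.0512 mid x 0.4398
```

Call:
servo_tool:
  targets: "0.008 0.004 0 3.3 -0.5 4 60; 0 0 0 0 0 0 50; 0 0 0 0 0 0 46; 0 0 0 0 0 0 45; 0 0 0 0 0 0 45; 0 0 0 0 0 0 45; 0 0 0 0 0 0 45; 0 0 0 0 0 0 45"

```text
time: 11.67
tool_pos: [0.4392, -0.2031, 0.0744]
tcp_rot: [-2.219, -2.223, 0.001]
wrist_force: [-0.5, 0.7, 0.8]
width: 0.6
```

```bash
python3 -c "
from h import *
print(rel([.4398,-.2035,.075]))
captop(.105,.052)"
```

```text
(array([-0.4,  0.6, -0.6]), np.float64(90.11), array([-1.1e-03,  2.0e-04, -1.0e+00]), array([ 0.4392, -0.2031,  0.0744]))
box 192 196 119 127 centre from lower edge [ 0.4393 -0.2027  0.105 ] width 0.0504 mid x 0.4394
```

Call:
servo_tool:
  targets: "0 0 0 0 0 -15 45; 0 0 0 0 0 -30 45; 0 0 0 0 0 -35 45; 0 0 0 0 0 -25 45; 0 0 0 5 20 0 45; 0 0 0 20 28 0 45; 0 0 0 28 28 0 45; 0 0 0 28 28 0 45"

```text
time: 12.38
tool_pos: [0.539, -0.1227, 0.1797]
tcp_rot: [-2.225, -2.206, 0.008]
wrist_force: [0.5, -1.0, -1.7]
width: 0.598
```

```bash
python3 -c "
from h import *
print(rel([.6424,.0073,.16]),bot.read_state()['width'])"
```

```text
(array([130.9, 102.4,  19. ]), np.float64(89.51), array([-0.0093,  0.0025, -1.    ]), array([ 0.539 , -0.1227,  0.1797])) 0.597564033792369
```

Call:
servo_tool:
  targets: "-0.008 0 0 28 24 0 45; 0 0 0 28 24 0 45; 0 0 0 26 20 0 45; 0 0 0 20 14 0 45; 0 0 0 10 4 0 45; 0 0 0 0 0 0 45; 0 0 0 0 0 0 45"

```text
time: 12.97
tool_pos: [0.6327, 0.0006, 0.1757]
tcp_rot: [-2.221, -2.214, -0.003]
wrist_force: [-0.9, -0.3, -1.4]
width: 0.601
```

```bash
python3 -c "
from h import *
print(rel([.6424,.0073,.0824]),bot.read_state()['width'])
captop(bot.read_state()['tool_pos'][2]+.0306,.052)"
```

```text
(array([ 6.3,  9.9, 93.3]), np.float64(89.83), array([-0.0025,  0.0048, -1.    ]), array([6.327e-01, 6.000e-04, 1.757e-01])) 0.6011743701692347
box 192 216 119 106 centre from lower edge [0.6327 0.0014 0.2063] width 0.0504 mid x 0.633
box 228 11 96 73 centre from lower edge [0.6417 0.1023 0.2063] width 0.0332 mid x 0.6416
```

Call:
servo_tool:
  targets: "0 -0.004 0 6 9 10 45; 0 0 0 0 0 22 45; 0 0 0 0 0 22 45; 0 0 0 0 0 14 45; 0 0 0 0 0 6 45; 0 0 0 0 0 0 45"

```text
time: 13.52
tool_pos: [0.6402, -0.0005, 0.0982]
tcp_rot: [2.235, 2.207, -0.003]
wrist_force: [0.2, 0.6, -1.9]
width: 0.602
```

```bash
python3 -c "
from h import *
print(rel([.6424,.0073,.0824]),bot.read_state()['width'])"
```

```text
(array([ 7.9,  2.1, 15.8]), np.float64(89.27), array([-9.0e-04, -1.5e-03, -1.0e+00]), array([ 6.402e-01, -5.000e-04,  9.820e-02])) 0.6021107808364027
```

Call:
servo_tool:
  targets: "0 0 0 7.5 2 0 45; 0 0 0 0 0 5 45; 0 0 0 0 0 5 45; 0 0 0 0 0 2 45; 0 0 0 0 0 0 45"

```text
time: 13.93
tool_pos: [0.6438, 0.0059, 0.0876]
tcp_rot: [2.236, 2.202, 0.001]
wrist_force: [0.3, -0.0, -1.7]
width: 0.6
```

```bash
python3 -c "
from h import *
print(rel([.6424,.0073,.0824]),bot.read_state()['width'])"
```

```text
(array([ 1.3, -1.4,  5.1]), np.float64(89.12), array([ 0.0026, -0.0019, -1.    ]), array([0.6438, 0.0059, 0.0876])) 0.5997187562867877
```

Call:
servo_tool:
  targets: "0 0 0 1 -1.5 1.5 45; 0 0 0 0 0 1.5 45; 0 0 0 0 0 1.5 45; 0 0 0 0 0 1.5 45; 0 0 0 0 0 1.5 45"

```text
time: 14.35
tool_pos: [0.6439, 0.0072, 0.0825]
tcp_rot: [2.233, 2.201, 0.005]
wrist_force: [-3.3, -0.2, 9.9]
width: 0.596
```

Contact came at the expected height (0.0825 m), with about 10 N. Releasing.

Call:
servo_tool:
  targets: "0 0 0 0 0 -0.5 45; 0 0 0 0 0 0 56; 0 0 0 0 0 0 60; 0 0 0 0 0 0 70; 0 0 0 0 0 0 85; 0 0 0 0 0 0 85; 0 0 0 0 0 0 85"

```text
time: 14.93
tool_pos: [0.6457, 0.0071, 0.0847]
tcp_rot: [2.232, 2.198, 0.009]
wrist_force: [0.4, 1.1, 0.9]
width: 0.995
```

```bash
python3 -c "
from h import *
print(rel([.6424,.0073,.0824]),bot.read_state()['width'])
captop(.113,.052,'pics/w6.png')"
```

```text
(array([ 0.1, -3.3,  2.3]), np.float64(89.14), array([ 0.0106, -0.0023, -0.9999]), array([0.6457, 0.0071, 0.0847])) 0.9952323642571764
box 221 196 90 123 centre from lower edge [0.6516 0.0076 0.113 ] width 0.0394 mid x 0.6519
box 141 0 216 148 centre from lower edge [0.6451 0.0859 0.113 ] width 0.0761 mid x 0.6461
```

View pics/w6.png

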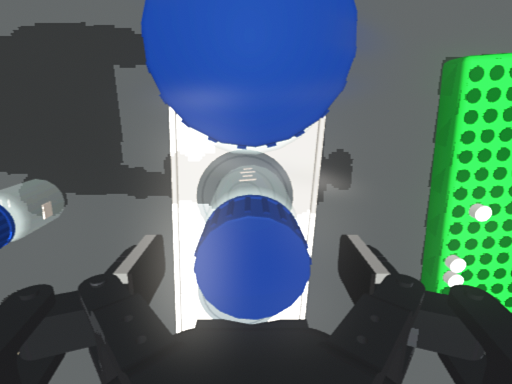

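Call:
servo_tool:
  targets: "0.01 0.002 0 0 0 -15 85; 0 0 0 0 0 -38 85; 0 0 0 0 0 -40 85; 0 0 0 0 0 -40 85; 0 0 0 0 0 -35 85; 0 0 0 15 -20 0 85; 0 0 0 25 -28 0 85; 0 0 0 25 -28 0 85"

```text
time: 15.65
tool_pos: [0.572, 0.0705, 0.2586]
tcp_rot: [-2.245, -2.196, 0.003]
wrist_force: [0.1, 0.6, 0.1]
width: 0.993
```

Call:
servo_tool:
  targets: "0 0 0 28 -28 0 85; 0 0 0 28 -28 0 85; 0 0 0 28 -26 0 85; 0 0 0 28 -22 0 85; 0 0 0 20 -15 0 85; 0 0 0 5 -5 0 85; 0 0 0 0 0 0 85"

```text
time: 16.23
tool_pos: [0.4411, 0.2182, 0.2614]
tcp_rot: [-2.244, -2.199, -0.006]
wrist_force: [-0.4, 0.3, 0.3]
width: 0.996
```

```bash
python3 -c "
from h import *
print(rel([.4392,.2152,.064]))
capw(.091,.022,[.440,.215])"
```

```text
(array([ -3.7,  -2.4, 197.4]), np.float64(88.84), array([ 0.0027,  0.0029, -1.    ]), array([0.4411, 0.2182, 0.2614]))
box 231 156 37 36 mid [0.4392 0.2157 0.08  ] top [0.4393 0.2181 0.091 ]
```

Call:
servo_tool:
  targets: "0 0 0.015 -3 -2 10 85; 0 0 0 0 -1 32 85; 0 0 0 0 -1 36 85; 0 0 0 0 -1 36 85; 0 0 0 0 -1 32 85; 0 0 0 0 -1 20 85; 0 0 0 0 0 6 85; 0 0 0 0 0 0 85"

```text
time: 16.95
tool_pos: [0.4443, 0.2054, 0.0817]
tcp_rot: [2.274, 2.157, 0.013]
wrist_force: [0.8, -0.7, -0.1]
width: 0.997
```

```bash
python3 -c "
from h import *
print(rel([.4392,.2155,.064]))
captop(.091,.040)"
```

```text
(array([ 9.8, -5.8, 17.6]), np.float64(86.96), array([ 1.100e-02,  4.000e-04, -9.999e-01]), array([0.4443, 0.2054, 0.0817]))
box 200 181 82 87 centre from lower edge [0.4382 0.2154 0.091 ] width 0.0399 mid x 0.4399
```

Call:
servo_tool:
  targets: "0.011 0 -0.04 9.5 -5.8 0 85; 0 0 0 0 -1 8 85; 0 0 0 0 0 7 85; 0 0 0 0 0 2 85; 0 0 0 0 0 0 85"

```text
time: 17.42
tool_pos: [0.4437, 0.2175, 0.0697]
tcp_rot: [2.231, 2.207, 0.017]
wrist_force: [-0.5, -0.4, 0.3]
width: 0.997
```

```bash
python3 -c "
from h import *
print(rel([.4392,.2155,.064]))
captop(.091,.040)"
```

```text
(array([-2.1, -4.5,  5.7]), np.float64(89.39), array([ 0.0099,  0.0051, -0.9999]), array([0.4437, 0.2175, 0.0697]))
box 200 208 86 95 centre from lower edge [0.4391 0.2155 0.091 ] width 0.0393 mid x 0.4398
```

Call:
servo_tool:
  targets: "0.01 -0.005 0 -2 -4.5 4 85; 0 0 0 0 0 3 85; 0 0 0 0 0 0 85"

```text
time: 17.72
tool_pos: [0.4398, 0.2161, 0.0637]
tcp_rot: [2.232, 2.21, 0.003]
wrist_force: [0.5, 0.2, -1.0]
width: 0.997
```

```bash
python3 -c "
from h import *
print(rel([.4395,.2155,.064]))"
```

```text
(array([-0.6, -0.3, -0.3]), np.float64(89.42), array([ 1.7e-03,  9.0e-04, -1.0e+00]), array([0.4398, 0.2161, 0.0637]))
```

Call:
servo_tool:
  targets: "0 0 0 -0.6 -0.3 0 60; 0 0 0 0 0 0 48; 0 0 0 0 0 0 40; 0 0 0 0 0 0 34; 0 0 0 0 0 0 33; 0 0 0 0 0 0 33; 0 0 0 0 0 0 33; 0 0 0 0 0 0 33"

```text
time: 18.38
tool_pos: [0.4395, 0.2154, 0.0638]
tcp_rot: [2.232, 2.21, 0.003]
wrist_force: [-0.6, 0.0, -0.5]
width: 0.456
```

```bash
python3 -c "
from h import *
print(rel([.4395,.2155,.064]))
captop(.091,.040,'pics/w7.png')"
```

```text
(array([ 0.1,  0. , -0.2]), np.float64(89.41), array([ 1.8e-03,  9.0e-04, -1.0e+00]), array([0.4395, 0.2154, 0.0638]))
box 207 208 89 99 centre from lower edge [0.4391 0.2156 0.091 ] width 0.0388 mid x 0.4396
```

View pics/w7.png

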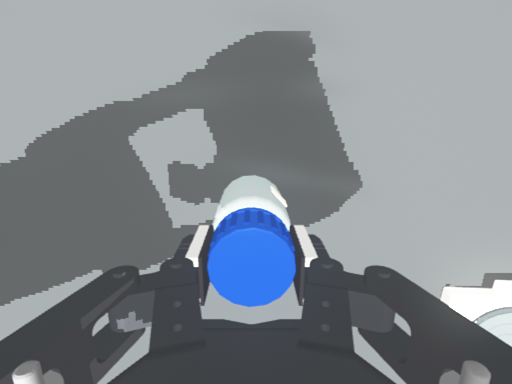

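Call:
servo_tool:
  targets: "0 0 0 0 0 -15 33; 0 0 0 0 0 -35 33; 0 0 0 0 0 -40 33; 0 0 0 0 0 -40 33; 0 0 0 0 0 -40 33; 0 0 0 0 0 -15 33; 0 0 0 -15 10 0 33; 0 0 0 -28 20 0 33"

```text
time: 19.1
tool_pos: [0.4638, 0.1734, 0.2545]
tcp_rot: [-2.223, -2.213, 0.009]
wrist_force: [0.8, 0.5, -1.1]
width: 0.457
```

Call:
servo_tool:
  targets: "0 0 0 -32 20 0 33; 0 0 0 -32 21 0 33; 0 0 0 -32 21 0 33; 0 0 0 -32 21 0 33; 0 0 0 -32 21 0 33; 0 0 0 -32 21 0 33; 0 0 0 -25 15 0 33; 0 0 0 -10 5 0 33"

```text
time: 19.77
tool_pos: [0.6154, -0.0661, 0.2556]
tcp_rot: [-2.222, -2.22, 0.001]
wrist_force: [0.1, -0.0, -0.8]
width: 0.457
```

```bash
python3 -c "
from h import *
print(rel([.638,-.077,.0718]),bot.read_state()['width'])"
```

```text
(array([-10.9,  22.7, 183.7]), np.float64(89.94), array([-1.e-03,  4.e-04, -1.e+00]), array([ 0.6154, -0.0661,  0.2556])) 0.4574438328647691
```

Call:
servo_tool:
  targets: "0 0 0 -10 20 0 33; 0 0 0 0 2 15 33; 0 0 0 0 0 30 33; 0 0 0 0 0 33 33; 0 0 0 0 0 33 33; 0 0 0 0 0 30 33; 0 0 0 0 0 15 33; 0 0 0 0 0 3 33"

```text
time: 20.43
tool_pos: [0.6377, -0.0767, 0.0893]
tcp_rot: [-2.227, -2.213, -0.002]
wrist_force: [-0.1, -0.8, -1.5]
width: 0.459
```

```bash
python3 -c "
from h import *
print(rel([.638,-.077,.0718]),bot.read_state()['width'])"
```

```text
(array([-0.3,  0.3, 17.5]), np.float64(89.66), array([-4.0e-04,  2.5e-03, -1.0e+00]), array([ 0.6377, -0.0767,  0.0893])) 0.45855684004554287
```

Call:
servo_tool:
  targets: "0 0 0 0 0 5 33; 0 0 0 0 0 5 33; 0 0 0 0 0 3 33; 0 0 0 0 0 1 33; 0 0 0 0 0 0 33"

```text
time: 20.85
tool_pos: [0.6365, -0.0742, 0.0746]
tcp_rot: [-2.223, -2.214, -0.002]
wrist_force: [-0.5, 0.4, -0.6]
width: 0.459
```

```bash
python3 -c "
from h import *
print(rel([.638,-.077,.0718]),bot.read_state()['width'])"
```

```text
(array([-2.8,  1.5,  2.8]), np.float64(89.78), array([-0.002 ,  0.0034, -1.    ]), array([ 0.6365, -0.0742,  0.0746])) 0.4591935390056039
```

Call:
servo_tool:
  targets: "-0.002 -0.003 0 -2.8 1.5 0 33; 0 0 0 0 0 1 33; 0 0 0 0 0 1.5 33; 0 0 0 0 0 1.5 33"

```text
time: 21.18
tool_pos: [0.6418, -0.078, 0.0751]
tcp_rot: [2.221, 2.212, 0.008]
wrist_force: [-0.7, 0.1, -1.0]
width: 0.457
```

Call:
servo_tool:
  targets: "0.006 0 0 0.5 -3 1 33; 0 0 0 0 -0.5 1.5 33; 0 0 0 0 0 1.5 33; 0 0 0 0 0 1.5 33"

```text
time: 21.52
tool_pos: [0.639, -0.078, 0.0717]
tcp_rot: [2.224, 2.214, 0.002]
wrist_force: [-5.2, 0.4, 16.0]
width: 0.453
```

Contact again at the expected height. Releasing.

Call:
servo_tool:
  targets: "0 0 0 0 0 -1 33; 0 0 0 0 0 0 44; 0 0 0 0 0 0 48; 0 0 0 0 0 0 60; 0 0 0 0 0 0 80; 0 0 0 0 0 0 85; 0 0 0 0 0 0 85"

```text
time: 22.1
tool_pos: [0.6392, -0.0779, 0.0727]
tcp_rot: [2.223, 2.213, 0.003]
wrist_force: [-0.6, 1.1, -0.2]
width: 0.996
```

```bash
python3 -c "
from h import *
print(rel([.638,-.077,.0718]),bot.read_state()['width'])
captop(.099,.040)"
```

```text
(array([ 0.9, -1.2,  0.9]), np.float64(89.75), array([ 0.0045, -0.0019, -1.    ]), array([ 0.6392, -0.0779,  0.0727])) 0.9958528619859811
box 209 208 87 97 centre from lower edge [ 0.6394 -0.0774  0.099 ] width 0.0382 mid x 0.6397
box 192 0 158 138 centre from lower edge [ 0.6469 -0.0016  0.099 ] width 0.0576 mid x 0.6467
```

Call:
servo_tool:
  targets: "0.004 0 0 0 0 -15 85; 0 0 0 0 0 -38 85; 0 0 0 0 0 -40 85; 0 0 0 0 0 -38 85; 0 0 0 5 -25 -5 85; 0 0 0 15 -30 0 85; 0 0 0 20 -30 0 85; 0 0 0 20 -30 0 85"

```text
time: 22.82
tool_pos: [0.5256, -0.019, 0.2137]
tcp_rot: [2.23, 2.21, -0.002]
wrist_force: [-0.1, 1.1, -0.0]
width: 0.998
```

Call:
servo_tool:
  targets: "0 0 0 20 -30 0 85; 0 0 0 12 -15 0 85; 0 0 0 0 0 0 85; 0 0 0 0 0 0 85"

```text
time: 23.15
tool_pos: [0.4734, 0.0174, 0.2142]
tcp_rot: [2.228, 2.213, -0.0]
wrist_force: [-0.1, -1.6, -0.3]
width: 0.995
```

```bash
python3 -c "
from h import *
print(rel([.4788,.007,.051]))
capw(.074,.02,[.4788,.007])"
```

```text
(array([-10.1,   5.3, 163.2]), np.float64(89.62), array([ 0.001 , -0.0012, -1.    ]), array([0.4734, 0.0174, 0.2142]))
box 240 170 32 35 mid [0.4779 0.0066 0.064 ] top [0.4778 0.0093 0.074 ]
```

Call:
servo_tool:
  targets: "0 0 0 -9 3 5 85; 0 0 0 0 -1 28 85; 0 0 0 0 -1 34 85; 0 0 0 0 -1 34 85; 0 0 0 0 -1 25 85; 0 0 0 0 0 10 85; 0 0 0 0 0 0 85"

```text
time: 23.78
tool_pos: [0.4853, -0.0011, 0.0745]
tcp_rot: [2.225, 2.201, 0.009]
wrist_force: [0.9, -1.0, 0.4]
width: 0.997
```

```bash
python3 -c "
from h import *
print(rel([.4784,.0067,.051]))
captop(.074,.032)"
```

```text
(array([ 7.8, -7.3, 23.4]), np.float64(89.38), array([ 0.0128, -0.0049, -0.9999]), array([ 0.4853, -0.0011,  0.0745]))
box 207 187 62 67 centre from lower edge [0.4779 0.0074 0.074 ] width 0.0322 mid x 0.4786
```

Call:
servo_tool:
  targets: "0.012 0.005 0 7.8 -7.3 0 85; 0 0 0 0 -0.5 8 85; 0 0 0 0 -0.5 9 85; 0 0 0 0 0 5 85; 0 0 0 0 0 0 85"

```text
time: 24.25
tool_pos: [0.4821, 0.0055, 0.0546]
tcp_rot: [2.232, 2.203, 0.008]
wrist_force: [-1.1, -0.5, 0.7]
width: 0.993
```

```bash
python3 -c "
from h import *
print(rel([.4784,.0067,.051]))
captop(.074,.032)"
```

```text
(array([ 1.2, -3.8,  3.6]), np.float64(89.25), array([ 0.0074, -0.    , -1.    ]), array([0.4821, 0.0055, 0.0546]))
box 209 208 70 78 centre from lower edge [0.4782 0.0075 0.074 ] width 0.0322 mid x 0.4788
```

Call:
servo_tool:
  targets: "0.007 0 0 1.5 -3.6 3 85; 0 0 0 0 0 2 85; 0 0 0 0 0 0 85"

```text
time: 24.55
tool_pos: [0.4794, 0.0073, 0.0507]
tcp_rot: [2.234, 2.206, 0.003]
wrist_force: [0.1, 0.5, 0.1]
width: 0.991
```

```bash
python3 -c "
from h import *
print(rel([.4785,.0071,.051]))"
```

```text
(array([-0.2, -0.9, -0.3]), np.float64(89.28), array([ 2.4e-03, -1.0e-04, -1.0e+00]), array([0.4794, 0.0073, 0.0507]))
```

Call:
servo_tool:
  targets: "0 0 0 0 -0.9 0 55; 0 0 0 0 0 0 40; 0 0 0 0 0 0 32; 0 0 0 0 0 0 26; 0 0 0 0 0 0 25; 0 0 0 0 0 0 25; 0 0 0 0 0 0 25; 0 0 0 0 0 0 25"

```text
time: 25.22
tool_pos: [0.479, 0.0074, 0.0517]
tcp_rot: [2.233, 2.206, 0.005]
wrist_force: [0.3, -0.1, -0.8]
width: 0.363
```

```bash
python3 -c "
from h import *
print(rel([.4785,.0071,.051]))
captop(.074,.032)"
```

```text
(array([-0.3, -0.5,  0.7]), np.float64(89.3), array([ 4.2e-03, -2.0e-04, -1.0e+00]), array([0.479 , 0.0074, 0.0517]))
box 217 214 69 79 centre from lower edge [0.4787 0.0076 0.074 ] width 0.0312 mid x 0.4791
```

Call:
servo_tool:
  targets: "0.004 0 0 0 0 -15 25; 0 0 0 0 0 -35 25; 0 0 0 0 0 -40 25; 0 0 0 0 0 -35 25; 0 0 0 -20 5 0 25; 0 0 0 -30 15 0 25; 0 0 0 -30 22 0 25; 0 0 0 -30 28 0 25"

```text
time: 25.93
tool_pos: [0.5434, -0.1013, 0.1807]
tcp_rot: [-2.221, -2.213, 0.006]
wrist_force: [-0.6, 1.3, -0.3]
width: 0.359
```

Call:
servo_tool:
  targets: "0 0 0 -28 28 0 25; 0 0 0 -20 28 0 25; 0 0 0 -8 20 0 25; 0 0 0 0 5 0 25; 0 0 0 0 0 0 25"

```text
time: 26.35
tool_pos: [0.6313, -0.1682, 0.1798]
tcp_rot: [-2.232, -2.209, 0.004]
wrist_force: [-0.8, 0.1, -0.3]
width: 0.361
```

```bash
python3 -c "
from h import *
print(rel([.633,-.1602,.0597]),bot.read_state()['width'])
c=cam('top');im=c['image'];cv2.imwrite('pics/t8.png',im[:,:,::-1])"
```

```text
(array([  8.1,   1.9, 120. ]), np.float64(89.42), array([-0.0029, -0.001 , -1.    ]), array([ 0.6313, -0.1682,  0.1798])) 0.3612072067407638
```

View pics/t8.png

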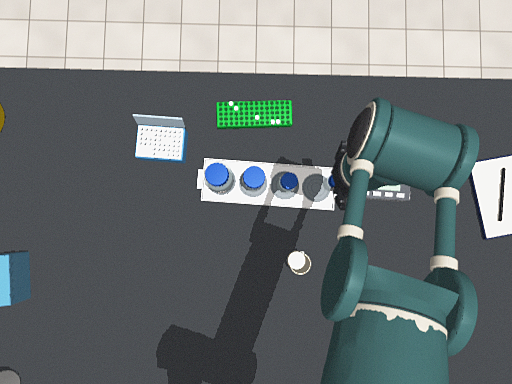

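The three placed bottles stand on their pads, with caps at (217,174), (253,178) and (289,182). The beaker is still at (298,262). Lowering the 25.

Call:
servo_tool:
  targets: "0 0 0 8 1.5 5 25; 0 0 0 0 0 25 25; 0 0 0 0 0 30 25; 0 0 0 0 0 25 25; 0 0 0 0 0 14 25; 0 0 0 0 0 4 25; 0 0 0 0 0 0 25"

```text
time: 26.98
tool_pos: [0.6249, -0.149, 0.0737]
tcp_rot: [-2.222, -2.213, 0.004]
wrist_force: [-0.2, 0.2, -0.8]
width: 0.361
```

```bash
python3 -c "
from h import *
print(rel([.633,-.1602,.0597]),bot.read_state()['width'])"
```

```text
(array([-11.2,   8.2,  13.9]), np.float64(89.77), array([-0.0057,  0.0018, -1.    ]), array([ 0.6249, -0.149 ,  0.0737])) 0.3609355147241647
```

Call:
servo_tool:
  targets: "-0.005 -0.002 0 -11 8 0 25; 0 0 0 0 0 3 25; 0 0 0 0 0 4 25; 0 0 0 0 0 2 25; 0 0 0 0 0 0 25"

```text
time: 27.4
tool_pos: [0.6352, -0.1598, 0.0686]
tcp_rot: [2.22, 2.215, 0.004]
wrist_force: [-0.3, 0.3, -0.4]
width: 0.364
```

```bash
python3 -c "
from h import *
print(rel([.633,-.1602,.0597]),bot.read_state()['width'])"
```

```text
(array([-0.4, -2.3,  8.9]), np.float64(89.88), array([ 0.0055, -0.0019, -1.    ]), array([ 0.6352, -0.1598,  0.0686])) 0.363793308084547
```

Call:
servo_tool:
  targets: "0.005 0 0 0 -2.5 1.5 25; 0 0 0 0 0 2 25; 0 0 0 0 0 2 25; 0 0 0 0 0 1.5 25; 0 0 0 0 0 1.5 25"

```text
time: 27.82
tool_pos: [0.6342, -0.1607, 0.0617]
tcp_rot: [2.221, 2.215, 0.001]
wrist_force: [-1.0, -0.2, -0.1]
width: 0.356
```

Call:
servo_tool:
  targets: "0 0 0 0 -1 1.5 25; 0 0 0 0 0 1.5 25; 0 0 0 0 0 1.5 25"

```text
time: 28.07
tool_pos: [0.6333, -0.1611, 0.0595]
tcp_rot: [2.221, 2.215, 0.0]
wrist_force: [-4.4, 1.9, 11.6]
width: 0.367
```

Call:
servo_tool:
  targets: "0 0 0 0 0 -1 25; 0 0 0 0 0 0 36; 0 0 0 0 0 0 42; 0 0 0 0 0 0 55; 0 0 0 0 0 0 80; 0 0 0 0 0 0 85; 0 0 0 0 0 0 85; 0 0 0 0 0 -5 85"

```text
time: 28.73
tool_pos: [0.6323, -0.1607, 0.0643]
tcp_rot: [2.222, 2.216, -0.001]
wrist_force: [-1.1, 0.2, -1.0]
width: 0.996
```

Call:
servo_tool:
  targets: "0 0 0 0 0 -20 85; 0 0 0 0 0 -35 85; 0 0 0 0 0 -40 85; 0 0 0 0 0 -40 85; 0 0 0 -20 -20 -20 85; 0 0 0 -30 -30 0 85; 0 0 0 -30 -30 0 85; 0 0 0 -30 -30 0 85"

```text
time: 29.4
tool_pos: [0.5247, -0.2674, 0.2294]
tcp_rot: [2.207, 2.228, 0.001]
wrist_force: [0.9, -1.0, -0.6]
width: 0.993
```

Call:
servo_tool:
  targets: "0 0 0 -35 -10 0 85; 0 0 0 -38 -5 0 85; 0 0 0 -38 -5 0 85; 0 0 0 -38 -5 0 85; 0 0 0 -20 0 0 85; 0 0 0 0 0 0 85; 0 0 0 0 0 0 85"

```text
time: 29.98
tool_pos: [0.4916, -0.4497, 0.2359]
tcp_rot: [2.21, 2.215, -0.003]
wrist_force: [0.1, 0.9, 0.7]
width: 0.996
```

```bash
python3 - <<'E'
from h import *
pads=np.array([[.633,-.1602],[.638,-.077],[.6424,.0073],[.6468,.0912]])
for n in("top","scene"):
    c=cam(n); hsv=cv2.cvtColor(c["image"],cv2.COLOR_RGB2HSV);cv2.imwrite(f"pics/{n}9.png",c["image"][:,:,::-1])
    m=(hsv[...,0]>105)&(hsv[...,0]<125)&(hsv[...,1]>150)&(hsv[...,2]>40)
    for k in blobs(m,50):
        x,y,w,h=cv2.boundingRect(k);uv=(x+w/2-.5,y+h/2-.5)
        for i,(nm,z) in enumerate((("25",.072),("50",.088),("100",.100),("250",.138))):
            p=cast(c,uv,z)
            if np.hypot(*(p[:2]-pads[i]))<.02: print(n,nm,(x,y,w,h),p.round(4),"err mm",((p[:2]-pads[i])*1000).round(1))
print(bot.read_state())
E
```

```text
top 25 (315, 179, 14, 13) [ 0.6325 -0.1611  0.072 ] err mm [-0.5 -0.9]
top 50 (281, 173, 17, 16) [ 0.6403 -0.0789  0.088 ] err mm [ 2.3 -1.9]
top 100 (243, 166, 22, 22) [0.6469 0.0073 0.1   ] err mm [4.5 0. ]
top 250 (205, 163, 24, 23) [0.6465 0.0919 0.138 ] err mm [-0.3  0.7]
scene 25 (165, 220, 19, 21) [ 0.6324 -0.1632  0.072 ] err mm [-0.6 -3. ]
scene 50 (206, 200, 23, 25) [ 0.6402 -0.0797  0.088 ] err mm [ 2.2 -2.7]
scene 100 (246, 181, 28, 29) [0.6461 0.0059 0.1   ] err mm [ 3.7 -1.4]
scene 250 (286, 153, 28, 29) [0.6468 0.0908 0.138 ] err mm [-0.  -0.4]
{'time': 30.0833, 'q': array([-0.77556337,  0.23613643,  1.62975905, -0.00185661,  1.26388725,
       -0.77898203]), 'joint_vel': array([ 0.02351813, -0.01010749,  0.01527374,  0.00769484,  0.00177423,
       -0.00087791]), 'joint_torque': array([-9.35819261e-01, -4.97005069e+01, -3.71827483e+01, -1.19281160e-01,
       -1.26790381e-01, -8.48715543e-03]), 'tool_pos': array([ 0.49197672, -0.44838288,  0.23590624]), 'tcp_rot': array([ 2.20868357,  2.21746752, -0.00262454]), 'wrist_force': array([0.22129544, 0.15537326, 0.34050009]), 'torque': array([ 0.00974859, -0.08436412, -0.01442193]), 'width': 0.995056476833098}
```

View pics/scene9.png

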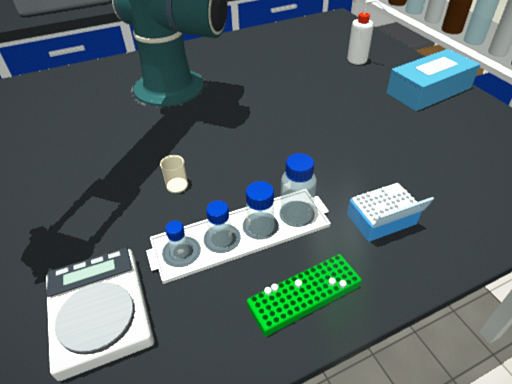

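View pics/top9.png

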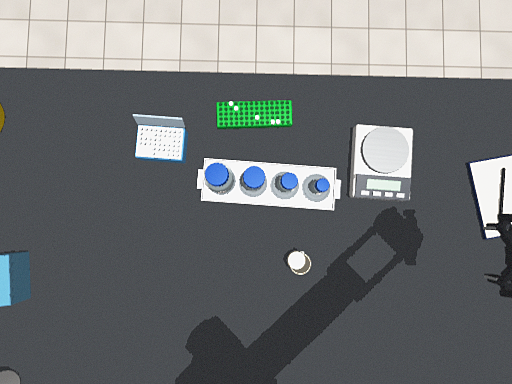

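All four bottles stand in order, 5 mm or less off their pad centres in both views. The beaker is still at (298,262) in the top view, where it started, and the arm is clear.

```bash
python3 -c "
from workcell import finish_job
print(finish_job())"
```

```text
the job is handed in; nothing more can be done
None
```

All four bottles stand upright on their own pads, in order from the smallest beside the balance (25, 50, 100, 250). I handed the job in at about 30 s, and `finish_job()` gave no verdict.

- **Placing:** I gripped each bottle by its cap and lowered it until it touched the pad. The wrist force read 10 to 16 N at contact, and then I released it.
- **Last checks:** The top and scene cameras agreed within about 2 mm. They put the bottles at most about 5 mm from the pad centres, against the 12 mm allowed:

| Bottle | Distance from pad centre |
|---|---|
| bottle_25 | 1–3 mm |
| bottle_50 | 3–3.5 mm |
| bottle_100 | 4–4.5 mm |
| bottle_250 | under 1 mm |

- **Beaker and arm:** The beaker had not moved in the top view, and the arm was clear of everything.
- **Disagreements:**
  - The arm drifted up to about 12 mm sideways on the longer moves. I corrected this before each grip and each set-down.
  - After bottle_100 was released, one wrist-camera check cut off part of its cap and read its centre about 9 mm off. The picture and both fixed cameras showed it properly placed.

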